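# Knock the jammed core out of a mould cup

## Robot

A 6-joint arm with a two-finger parallel gripper is mounted at the origin on the work surface. World frame = base frame: x ahead of the robot, y to its left, z up, the work surface at z = 0. Lengths are in m, angles in rad, forces in N, time in s.
With the tool pointing down it reaches from about 0.35 to 0.975 m from the base axis. Payload 7.1 kg.
Tool frame: the origin (TCP) lies midway between the tips of the shut fingers; the grasp point (between the pads) lies 19 mm behind it; z points along the fingers, x is the direction in which the jaws open and shut, and the axes are right-handed (so a half turn about z gives the same grasp; the last joint's range is limited). The gripper opens to 88 mm and grips with 3 to 60 N. Pads are 20 mm wide; open, the fingers measure 115 mm over their backs; the gripper's body (75 mm by 178 mm) begins 61 mm behind the grasp point.
Start: joints at [1.312, 0.423, 1.63, -0, 1.089, -0.019], TCP at [0.148, 0.607, 0.223] pointing down, gripper open.
Joint ranges: [-3, 3], [-0.9, 2.11], [0.09, 2.58], [-1.31, 4.45], [0.11, 2.69], [-2.54, 2.54]. Speed limits (rad/s): [2.39, 2.39, 3.01, 3.14, 3.14, 3.14].

## Interface

Orientations are given as a unit quaternion [w, x, y, z].
In Python, from station import move_pose, movel, movej, command_gripper, wait, inverse_kinematics, read_camera, camera_info, MotionError, job_done, get_time, get_joint_pos, get_qvel, get_effort, get_tcp_pos, get_ee_rot, get_ft_force, get_ft_torque, get_grip_width gives the robot as it stands. Calls block until the motion is done:
- move_pose(position, orientation): joint-space move of the TCP to a pose.
- movel(position, frame=None, v=0.15, until_force=None): straight line of the TCP; frame=None keeps the orientation; v is the mean speed in m/s. With until_force (N) it stops when the force on the tool has changed by that much, and returns True; else False.
- movej(angles): joint-space move.
- command_gripper(opening): opening from 0.0 (shut) to 1.0 (fully open); the grip force is fixed at half the most; returns when the fingers have stopped.
- wait(seconds).
- inverse_kinematics(position, orientation): joint angles nearest the present ones, or None.
- read_camera(name): name is "scene" or "top" or "wrist"; returns the picture (480x640x3 uint8, red, green, blue); there is no depth.
- camera_info(name): a dict with "intrinsics" (3x3 intrinsics, pixels), "T" (4x4, takes a point from camera to world coordinates); the wrist camera has in their place "tool_from_camera" (4x4, takes a point from camera to tool coordinates, whose origin is the TCP and whose axes are the tool frame's). Camera axes: x right, y up, looking along -z (the intrinsics and any distortion apply to the point x, -y, -z); pixel columns grow to the right and rows downward; lengths in m; the calibration is good to about 2 mm. A picture is of the moment at which its call begins: read the wrist's pose just before it. camera_info takes no time and is no camera call.
A pose or a line that the arm cannot do raises MotionError and nothing moves.
- job_done(): hands the job in, once; it reports no verdict.
Readings, each from a call of its own:
- get_time(): time.
- get_joint_pos(): joint angles.
- get_qvel(): joint speeds.
- get_effort(): joint torques, N m.
- get_tcp_pos(): TCP position.
- get_ee_rot(): TCP orientation.
- get_ft_force(): force on the tool from outside, world axes, zero at the start.
- get_ft_torque(): the same for the moment, N m.
- get_grip_width(): opening from 0.0 (shut) to 1.0 (fully open).
Only numpy, scipy, OpenCV 4.12 (cv2) and the standard library are available. Lean on these libraries where they do the work, as an engineer would, in place of code of your own. Each camera call takes 0.05 s, during which the arm holds its last target.

## Task

A steel core has jammed inside the mould cup that stands mouth-down on the dark steel sheet. Pick the cup up by the flat tang on its back and, keeping it mouth-down in the gripper, rap its rim smartly across the two rails of the wooden knock-out stand until the core comes free and drops into the tray beneath. Then lift the empty cup away, stand it mouth-down with its rim wholly on the round cork pad of the low board, and let go; leave the core in the tray, and do not shift or knock over the glass, the block or the plug.

Things in the scene. Friction and masses are not known exactly. Their poses are not given: they have to be found in the camera images.
- cup: Mould cup: tapered aluminium pot, about 0.36 kg, standing mouth-down, any yaw. Origin: centre of the rim plane (its lowest); z up to the closed end. Flange at the rim 76 mm across, 6 mm thick; body tapers from 64 to 50 mm across at the closed end, 70 mm above the rim. Mouth 56 mm inside. A tang stands on the closed end.
- tang (a point): Middle of the cup's tang, on the cup's axis 95 mm above the rim; axes as the cup's. The tang is a flat upright bar, 36 mm along the cup's x, 16 mm thick along its y (grip it across these 16 mm), from 70 to 119 mm above the rim. Nothing else has one. It may slip a few mm up between the fingers at each rap.
- core: Solid steel taper, 40 mm long, 40 mm wide end, 32 mm narrow end, 0.30 kg. Origin: centre of the wide end, z to the narrow end. At first hidden in the cup, wide end to the mouth, origin 12 mm inside the rim, axes as the cup's. Stiff bent tabs hold it: weight, calm carrying and slow pushing do not move it; each sharp stop of the rim on the rails works it down: at 0.3 m/s one to three raps free it, at 0.15 m/s about six; far faster overloads a wrist.
- stand: Fixed wooden knock-out stand, 182 x 136 mm, 90 mm high, yaw varies. Origin: centre of its underside on the bench. Two end boards 16 mm thick (75 to 91 mm along x from the centre) carry two rails along x. Below is an open steel tray, 150 x 136 mm, floor 4 mm thick, walls 36 mm high; the core falls into it between the rails.
- rails (a point): Centre of the gap between the two rails, level with their flat tops, 90 mm above the bench; axes as the stand's. Each rail: 150 mm long along x, 18 mm wide (26 to 44 mm along y from the centre), 18 mm thick; clear gap 52 mm. With the cup's axis here, its flange strikes both rails.
- cork: Fixed round cork pad, 100 mm across, 6 mm thick, in one of the three places of a low wooden board (330 x 125 x 12 mm). Origin: centre of its underside, 12 mm above the bench (pad's top: 18 mm). The places lie in a straight row, 100 mm apart; the other two hold the tumbler and the plug.
- vase: Bystander: amber glass vase, 60 mm across at the rim, 165 mm tall, standing on the bench about 95 mm from the cup's axis beyond one narrow edge of the tang. Origin: centre of its underside.
- block: Bystander: pale wooden block, 50 x 60 x 40 mm tall, on the bench about 95 mm from the cup's axis, on the side opposite to the vase. Origin: centre of its underside.
- tumbler: Bystander: green glass tumbler, 62 mm across, 90 mm tall, in one place of the board. Origin: centre of its underside, 12 mm above the bench.
- plug: Bystander: solid aluminium plug, round flanged foot 60 mm across, narrower above, 55 mm tall, no tang, in one place of the board. Origin: centre of its underside, 12 mm above the bench.
Things that resemble listed ones, but are neither listed nor needed, are in the scene too. There is more than one size of the stand; the one meant has the size given above.

How it is judged:
On the way, in this order (a step that is already met when the one before it is completed fails the run):
1. the cup, held in the gripper mouth-down with the core still in it, strikes the rails of the stand (contact force between cup and stand above 2 N and contact force between the fingers and cup above 1 N and angle between cup's own z axis and vertical below 0.35 rad and z of core in the frame of cup above 0.004 m and distance between core and cup below 0.03 m).
2. the core has dropped into the tray while the cup is still held (x of core in the frame of stand between -0.072 and 0.072 m and y of core in the frame of stand between -0.066 and 0.066 m and z of core in the frame of stand below 0.055 m and contact force between the fingers and cup above 1 N), for 0.05 s.
At the end, for the whole second after the job is handed in: The core lies at rest in the stand's tray, below the rails. The cup stands mouth-down, released and at rest, flat on the cork pad (upright within 0.08 rad, rim on the pad's top), its axis within 12 mm of the pad's centre so that the rim is wholly on the pad. All bystanders are where they were (x of core in the frame of stand between -0.072 and 0.072 m and y of core in the frame of stand between -0.066 and 0.066 m and z of core in the frame of stand below 0.055 m and linear speed of each of core, cup below 0.02 m/s and horizontal distance between cup and cork below 0.012 m and z of cup in the frame of cork between 0.003 and 0.01 m and angle between cup's own z axis and vertical below 0.08 rad and not (contact force between the fingers and cup above 0.2 N)); the robot touches nothing.
It fails at once if the tall glass vase is shifted by more than 15 mm or tipped over (distance of vase from where it was at the start of the episode above 0.015 m or angle between vase's own z axis and vertical above 0.3 rad).
It fails at once if the wooden block is shifted by more than 15 mm or tipped over (distance of block from where it was at the start of the episode above 0.015 m or angle between block's own z axis and vertical above 0.3 rad).
It fails at once if the glass tumbler is shifted by more than 15 mm or tipped over (distance of tumbler from where it was at the start of the episode above 0.015 m or angle between tumbler's own z axis and vertical above 0.3 rad).
It fails at once if the small flanged plug is shifted by more than 15 mm or tipped over (distance of plug from where it was at the start of the episode above 0.015 m or angle between plug's own z axis and vertical above 0.3 rad).
It fails at once if the cup is turned away from mouth-down by more than 0.7 rad (angle between cup's own z axis and vertical above 0.7 rad).
It also fails if it takes over 54 s, if anything falls off the work surface, if the arm or the gripper's body presses on something with over 40 N, if the wrist force passes 120 N, or if a joint passes its speed limit or range.

## Working session

There is one attempt and no reset: what is moved stays moved. The work goes in short steps, each a Python script; the robot and the scene stay as the last script left them, time stands still between calls to the robot, and variables do not carry over. Pictures are saved under pics/ and viewed, and the job is handed in when it is done.

```bash
mkdir -p pics; ls
python3 - <<'E'
from station import *
import cv2, numpy as np
np.set_printoptions(precision=4,suppress=True)
for n in ["scene","top","wrist"]:
    im=read_camera(n); cv2.imwrite(f"pics/{n}0.png",im[:,:,::-1]); print(n,camera_info(n))
print(get_time(),get_tcp_pos(),get_ee_rot(),get_grip_width())
E
```

```text
pics
scene {'intrinsics': array([[577.2449,   0.    , 323.8304],
       [  0.    , 577.2449, 226.7796],
       [  0.    ,   0.    ,   1.    ]]), 'T': array([[-0.4349, -0.6959,  0.5715,  1.3135],
       [ 0.9005, -0.3355,  0.2768,  0.4358],
       [-0.0009,  0.635 ,  0.7725,  1.2239],
       [ 0.    ,  0.    ,  0.    ,  1.    ]])}
top {'intrinsics': array([[530.4354,   0.    , 318.853 ],
       [  0.    , 530.4354, 248.3374],
       [  0.    ,   0.    ,   1.    ]]), 'T': array([[-0.0066,  0.9955, -0.0944,  0.3466],
       [-1.    , -0.0067, -0.001 ,  0.0304],
       [-0.0016,  0.0944,  0.9955,  1.4723],
       [ 0.    ,  0.    ,  0.    ,  1.    ]])}
wrist {'intrinsics': array([[373.4064,   0.    , 321.6356],
       [  0.    , 373.4064, 233.2909],
       [  0.    ,   0.    ,   1.    ]]), 'tool_from_camera': array([[ 1.    , -0.0001, -0.0012,  0.0011],
       [-0.0004, -0.9706, -0.2406, -0.0653],
       [-0.0011,  0.2406, -0.9706, -0.1613],
       [ 0.    ,  0.    ,  0.    ,  1.    ]])}
0.15 [0.1483 0.6067 0.2221] [ 0.0004  0.7866  0.6174 -0.0005] 0.9997148854522881
```

View pics/scene0.png

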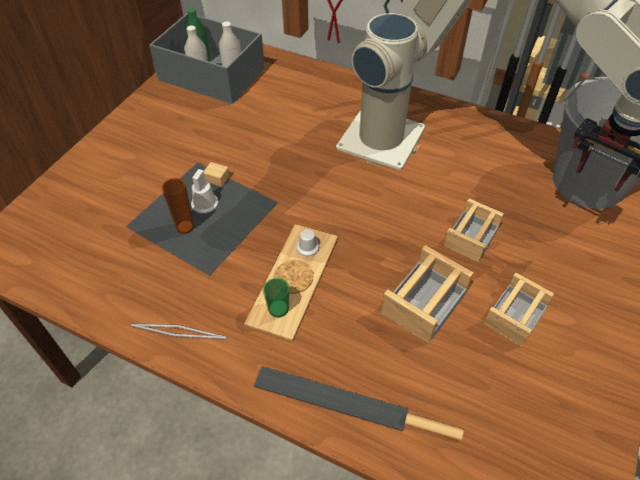

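View pics/top0.png

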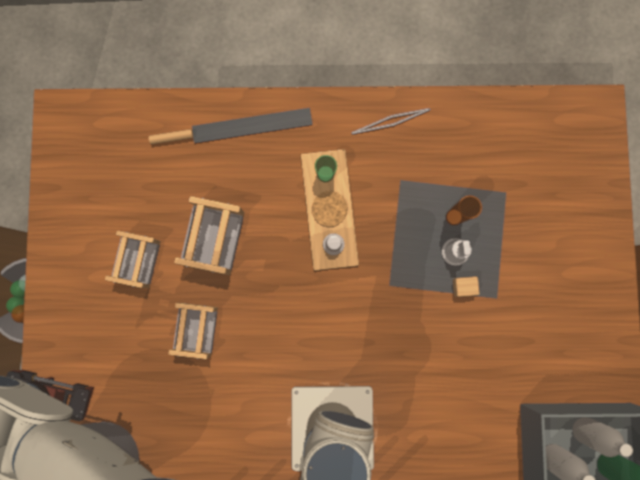

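View pics/wrist0.png

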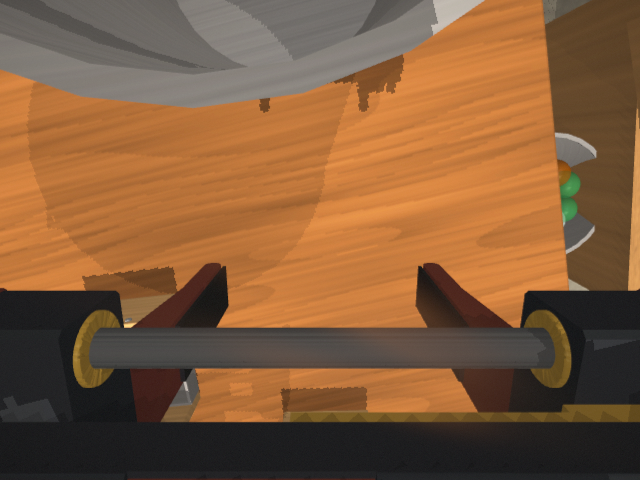

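The top view shows the large stand near (210,236) and the board near (330,210), with the tumbler at (325,168), cork at (329,210) and plug at (333,244). The cup is near (458,250), the vase at (465,210) and the block at (467,287). I'll zoom in on these.

Run:
```python
import cv2, numpy as np
t=cv2.imread("pics/top0.png"); s=cv2.imread("pics/scene0.png")
a=cv2.resize(t[180:310,385:515],(560,560),interpolation=cv2.INTER_CUBIC)
cv2.imwrite("pics/z1.png",a)
cv2.imwrite("pics/z2.png",cv2.resize(t[140:290,165:365],(800,600),interpolation=cv2.INTER_CUBIC))
cv2.imwrite("pics/z3.png",cv2.resize(s[155:275,120:280],(800,600),interpolation=cv2.INTER_CUBIC))
```

```text
(no output)
```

View pics/z1.png

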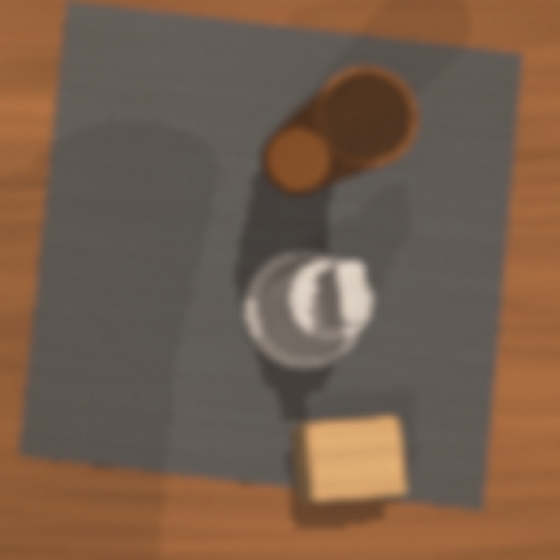

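View pics/z2.png

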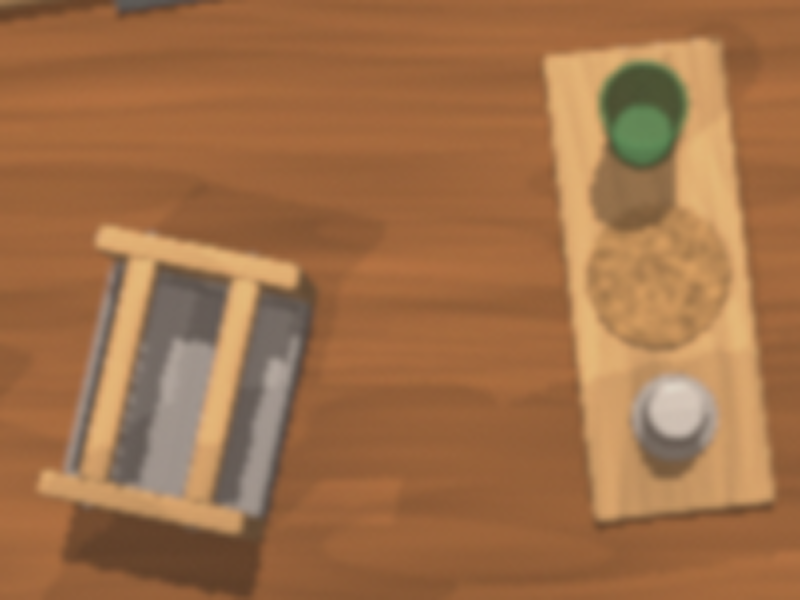

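View pics/z3.png

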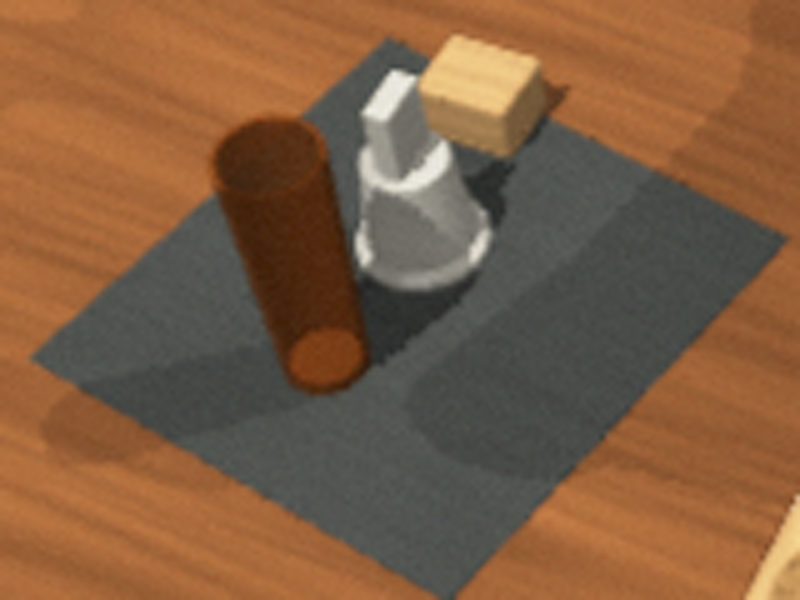

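```bash
cat > h.py <<'E'
import numpy as np, cv2
from station import *
from scipy.spatial.transform import Rotation as R
np.set_printoptions(precision=4,suppress=True)
def rot(q): return R.from_quat([q[1],q[2],q[3],q[0]])
def ray(px,K,T):
    px=np.atleast_2d(px).astype(float)
    d=np.c_[(px[:,0]-K[0,2])/K[0,0],-(px[:,1]-K[1,2])/K[1,1],-np.ones(len(px))]
    return T[:3,3],d@T[:3,:3].T
def onplane(px,K,T,z):
    o,d=ray(px,K,T); return (o+d*((z-o[2])/d[:,2])[:,None])[:,:2]
def cam(n):
    c=camera_info(n)
    if n!="wrist": return c["intrinsics"],c["T"]
    T=np.eye(4);T[:3,:3]=rot(get_ee_rot()).as_matrix();T[:3,3]=get_tcp_pos()
    return c["intrinsics"],T@c["tool_from_camera"]
def downq(yaw):
    # tool z down, tool x = (cos yaw, sin yaw)
    x=np.array([np.cos(yaw),np.sin(yaw),0]);z=np.array([0,0,-1.]);y=np.cross(z,x)
    q=R.from_matrix(np.c_[x,y,z]).as_quat(); return [q[3],q[0],q[1],q[2]]
def proj(P,K,T):
    P=np.atleast_2d(P); c=(P-T[:3,3])@T[:3,:3]
    return np.c_[K[0,0]*c[:,0]/-c[:,2]+K[0,2], -K[1,1]*c[:,1]/-c[:,2]+K[1,2]]
E
python3 - <<'E'
from h import *
K,T=cam("top"); off=np.array([165,140])
z2=lambda p:(np.array(p)+.5)/4-.5+off
z1=lambda p:(np.array(p)+.5)/(560/130)-.5+np.array([385,180])
b=onplane(z2([[546,57],[720,40],[774,498],[598,521]]),K,T,.012);print("board",b,b.mean(0),np.linalg.norm(np.diff(b,axis=0),axis=1))
print("cork",onplane(z2([[659,277]]),K,T,.018))
print("tumbler bottom,plug top",onplane(z2([[642,135]]),K,T,.014),onplane(z2([[677,407]]),K,T,.067))
s=onplane(z2([[98,228],[299,270],[244,533],[40,490]]),K,T,.09);print("stand",s,s.mean(0),np.linalg.norm(np.diff(s,axis=0),axis=1))
print("flange",onplane(z1([[304,308]]),K,T,.006),"tang",onplane(z1([[352,291]]),K,T,.119))
print("vase bottom",onplane(z1([[298,160]]),K,T,.003),"top",onplane(z1([[370,115]]),K,T,.165),"block",onplane(z1([[356,458]]),K,T,.04))
E
```

```text
board [[ 0.7524  0.08  ]
 [ 0.7637 -0.0425]
 [ 0.4407 -0.0761]
 [ 0.4256  0.0453]] [0.5956 0.0016] [0.123  0.3248 0.1223]
cork [[0.5943 0.0019]]
tumbler bottom,plug top [[0.6956 0.0129]] [[ 0.4983 -0.0083]]
stand [[0.6173 0.3738]
 [0.5883 0.2407]
 [0.4151 0.2752]
 [0.4441 0.4088]] [0.5162 0.3246] [0.1362 0.1766 0.1367]
flange [[ 0.4754 -0.3463]] tang [[ 0.4754 -0.3461]]
vase bottom [[ 0.5722 -0.3461]] top [[ 0.5733 -0.3471]] block [[ 0.3781 -0.3671]]
```

Run:
```python
from h import *
import pickle
D={}
for n,p in [("stand",(.516,.3246)),("cork",(.595,.0017)),("cup",(.4754,-.3463))]:
    move_pose([p[0]+.062,p[1],.30],downq(np.pi/2))
    wait(.15)
    K,T=cam("wrist"); im=read_camera("wrist"); D[n]=(K,T)
    cv2.imwrite(f"pics/w_{n}.png",im[:,:,::-1]); print(n,get_time(),get_tcp_pos(),get_joint_pos())
pickle.dump(D,open("D.pkl","wb"))
```

```text
stand 2.2333 [0.5775 0.3253 0.2998] [ 0.495   0.4084  1.4678  0.0001  1.2657 -1.0769]
cork 3.6917 [0.657  0.0031 0.3   ] [-0.0135  0.3989  1.4817  0.0001  1.261  -1.5862]
cup 5.2667 [ 0.5381 -0.3453  0.3   ] [-0.5892  0.3709  1.5233  0.0001  1.2474 -2.1617]
```

View pics/w_stand.png

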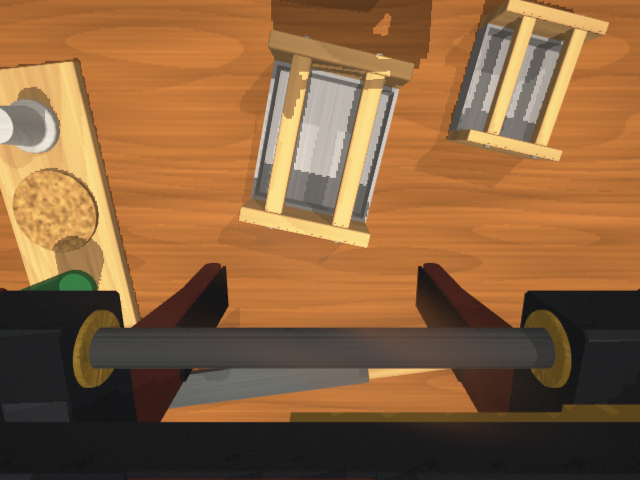

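View pics/w_cork.png

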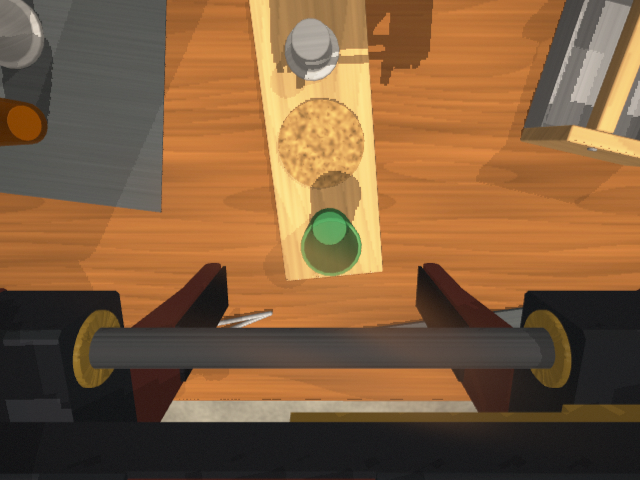

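View pics/w_cup.png

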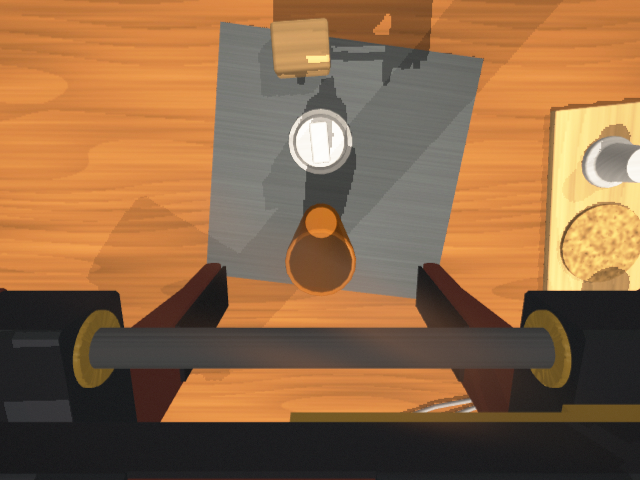

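The wrist views show the stand around (327,140) with four clear board corners, the cork circle at (321,142), and the cup flange at (320,141) with its tang slightly tilted. I'll zoom in for sub-pixel corners.

Run:
```python
import cv2, numpy as np
a=cv2.imread("pics/w_cup.png")[90:190,270:370]; cv2.imwrite("pics/zc.png",cv2.resize(a,(600,600),interpolation=cv2.INTER_CUBIC))
a=cv2.imread("pics/w_stand.png")[20:260,220:430]; cv2.imwrite("pics/zs.png",cv2.resize(a,(525,600),interpolation=cv2.INTER_CUBIC))
a=cv2.imread("pics/w_cork.png")[90:200,260:380]; cv2.imwrite("pics/zk.png",cv2.resize(a,(600,550),interpolation=cv2.INTER_CUBIC))
```

```text
(no output)
```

View pics/zc.png

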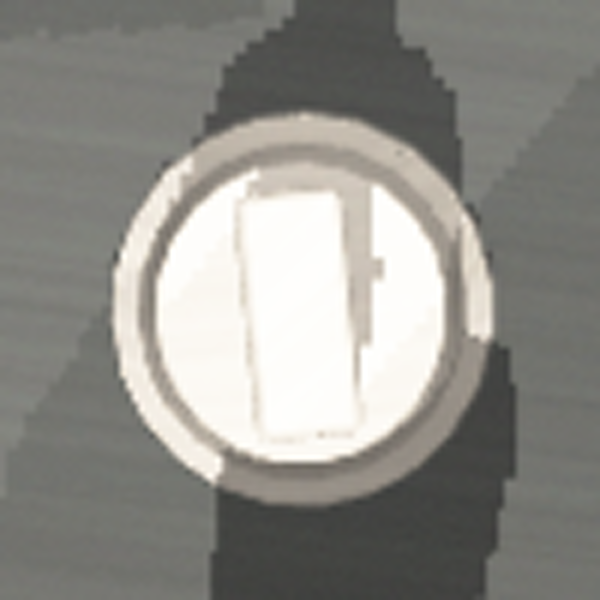

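View pics/zs.png

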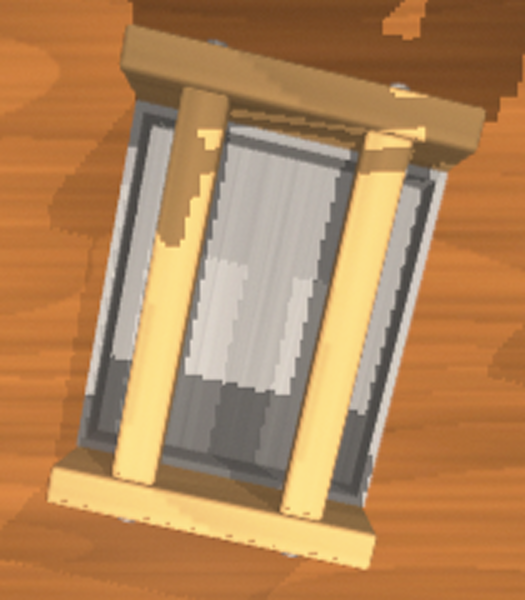

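View pics/zk.png

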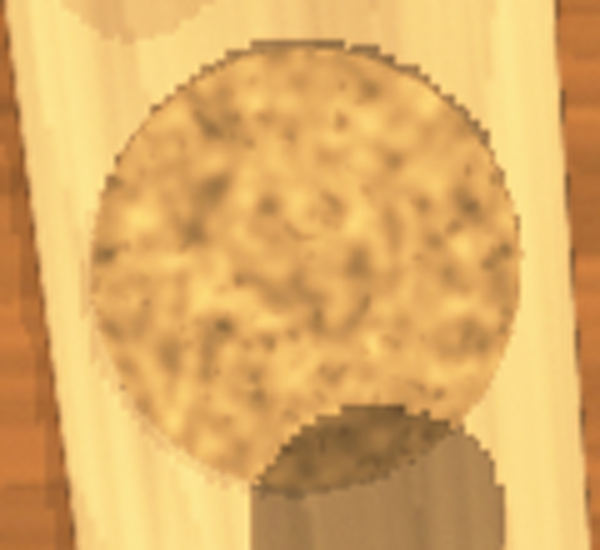

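Run:
```python
from h import *
import pickle
D=pickle.load(open("D.pkl","rb"))
L=np.linalg.norm
K,T=D["stand"]; print("camz",T[:3,3])
zs=lambda p:(np.array(p)+.5)/2.5-.5+np.array([220,20])
c=onplane(zs([[128,27],[484,110],[370,569],[48,503]]),K,T,.09);print("stand",c.mean(0),L(np.diff(c,axis=0),axis=1),L(c[3]-c[0]))
x=(c[0]+c[1]-c[2]-c[3]);print("yaw corner",np.arctan2(-x[1],-x[0]))
e=onplane(zs([[182,90],[114,473],[227,97],[157,483],[365,133],[282,512],[412,140],[324,518]]),K,T,.09)
for i in range(0,8,2): d=e[i+1]-e[i];print("edge yaw",np.arctan2(d[1],d[0]),L(d))
u=e[1]-e[0]+e[3]-e[2]+e[5]-e[4]+e[7]-e[6];u/=L(u);n=np.array([-u[1],u[0]]);print("offsets n",e@n,"along",e@u,"centre n",(e@n).reshape(4,2).mean(1).mean(), "corner ctr n,u",c.mean(0)@n,c.mean(0)@u)
print("n-based centre",n*(e@n).mean()+u*(e@u).mean())
K,T=D["cork"]
# cork mask: texture darker than board; fit circle on hand extents + board edges
zk=lambda p:(np.array(p)+.5)/5-.5+np.array([260,90])
k=onplane(zk([[90,262],[520,262],[305,40],[110,165],[490,140],[105,340],[160,432],[225,478],[505,340],[480,395]]),K,T,.018)
A=np.c_[2*k,np.ones(len(k))];s=np.linalg.lstsq(A,(k**2).sum(1),rcond=None)[0];print("cork",s[:2],"r",np.sqrt(s[2]+s[0]**2+s[1]**2))
K,T=D["cup"]
zc=lambda p:(np.array(p)+.5)/6-.5+np.array([270,90])
t=onplane(zc([[240,197],[343,191],[361,432],[260,440]]),K,T,.119);print("tang",t.mean(0),L(np.diff(t,axis=0),axis=1))
x=t[2]+t[3]-t[0]-t[1];print("yaw",np.arctan2(x[1],x[0]),"yaw from edges",[np.arctan2(*(d[::-1])) for d in (t[2]-t[1],t[3]-t[0])])
f=onplane(zc([[113,309],[493,309],[303,113],[303,505]]),K,T,.006);print("flange",f.mean(0),f)
```

```text
camz [0.5124 0.3264 0.4611]
stand [0.5175 0.3273] [0.1331 0.1796 0.1346] 0.1796762067836311
yaw corner -0.2086427962269901
edge yaw -0.2066606815520189 0.14540278991442696
edge yaw -0.19919398731553883 0.1469480618097765
edge yaw -0.20228407710712717 0.1467533535202061
edge yaw -0.20449512250896085 0.14691838491510875
offsets n [0.3819 0.3814 0.3985 0.3991 0.4509 0.4511 0.4686 0.4684] along [0.3673 0.5127 0.3663 0.5132 0.3679 0.5147 0.3667 0.5137] centre n 0.42498283291497235 corner ctr n,u 0.4249927991597886 0.4408159938561789
n-based centre [0.517  0.3274]
cork [0.5953 0.0034] r 0.050078592145542195
tang [ 0.4745 -0.3456] [0.0151 0.0348 0.0152]
yaw 0.08159064499481318 yaw from edges [np.float64(0.08318175184030657), np.float64(0.08001447224545363)]
flange [ 0.4739 -0.3456] [[ 0.4736 -0.3831]
 [ 0.4735 -0.3081]
 [ 0.4368 -0.3456]
 [ 0.5119 -0.3456]]
```

Run:
```python
from h import *
import time
q=downq(np.pi/2+.0816); c=[.4744,-.3457]
move_pose(c+[.21],q)
print(get_time(),get_tcp_pos())
movel(c+[.081],v=.12)
print(get_time(),get_tcp_pos(),get_ft_force())
command_gripper(0.0)
print("grip",get_time(),get_grip_width()*88,get_ft_force())
movel(c+[.26],v=.12); wait(.2)
print(get_time(),get_tcp_pos(),get_ft_force(),get_grip_width()*88,get_joint_pos())
for n in ["scene","wrist"]: cv2.imwrite(f"pics/{n}_lift.png",read_camera(n)[:,:,::-1])
```

```text
5.7833 [ 0.4755 -0.3461  0.2109]
7.0083 [ 0.4749 -0.3461  0.0818] [-0.3159  0.6712  0.7442]
grip 8.1083 15.648740742236074 [-0.3111 -1.7153 -1.6177]
9.95 [ 0.4742 -0.3456  0.2595] [ 1.3085  0.383  -6.9509] 16.088818276505272 [-0.65    0.3275  1.6828  0.      1.1322 -2.3024]
```

Run:
```python
import cv2
a=cv2.imread("pics/scene_lift.png")[100:300,80:340]; cv2.imwrite("pics/zl.png",cv2.resize(a,(780,600),interpolation=cv2.INTER_CUBIC))
```

```text
(no output)
```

View pics/zl.png

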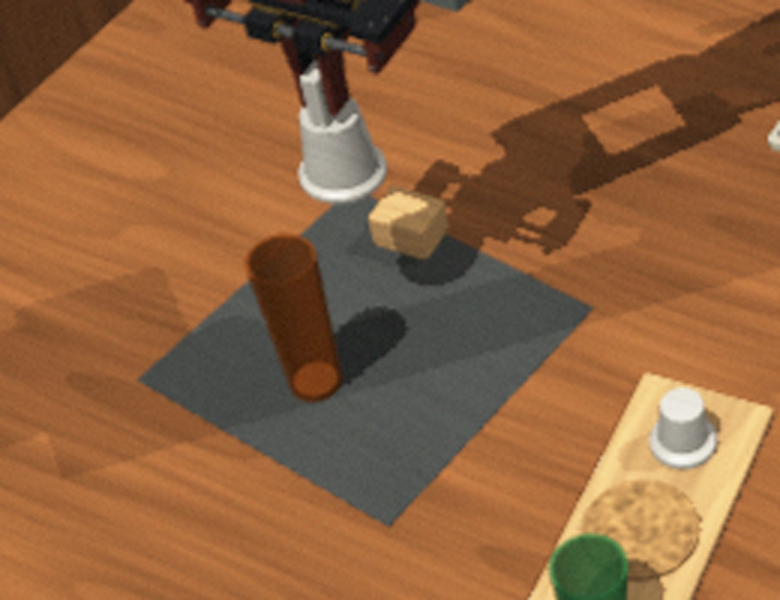

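View pics/wrist_lift.png

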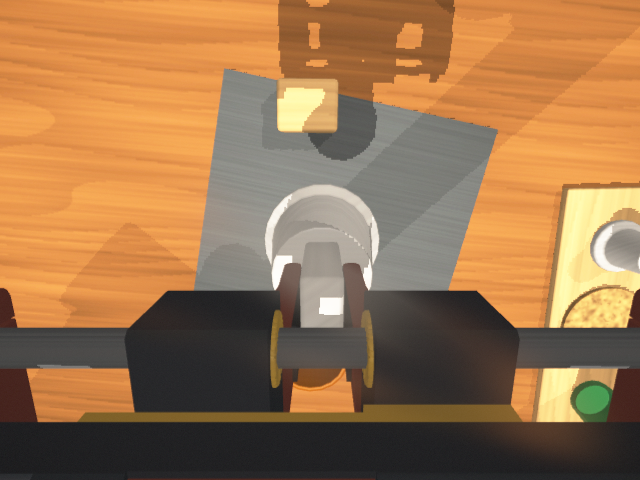

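```bash
cat > rap.py <<'E'
from h import *
import sys
S=[.517,.3273]
def rap(v,ztop,zbot,F=15):
    t0=get_time()
    r=movel(S+[zbot],v=v,until_force=F); t1=get_time()
    f=get_ft_force(); z=get_tcp_pos()[2]
    movel(S+[ztop],v=.15); wait(.25)
    print("rap",r,"dt",t1-t0,"z",z,"f",f,"after",get_time(),get_ft_force(),get_grip_width()*88)
E
python3 - <<'E'
from rap import *
c=get_tcp_pos(); movel([c[0],c[1],.285],v=.15)
q=downq(np.pi/2+.0816)
move_pose(S+[.26],q); movel(S+[.235],v=.15); wait(.25)
print(get_time(),get_tcp_pos(),get_ft_force(),get_grip_width()*88)
rap(.2,.235,.145)
im=read_camera("wrist");cv2.imwrite("pics/rap1.png",im[:,:,::-1])
im=read_camera("scene");cv2.imwrite("pics/rap1s.png",im[:,:,::-1])
E
```

```text
13.3333 [0.5175 0.3275 0.2359] [-0.9562  0.0341 -7.2535] 15.649491940445188
rap True dt 0.39170000000000016 z 0.1640155180827898 f [-0.3908 -0.0892 -7.2487] after 14.5917 [-0.2059 -0.5267 -6.9701] 15.904756501622897
```

Run:
```python
import cv2
a=cv2.imread("pics/rap1s.png")[140:360,340:600]; cv2.imwrite("pics/zr.png",cv2.resize(a,(709,600),interpolation=cv2.INTER_CUBIC))
```

```text
(no output)
```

View pics/zr.png

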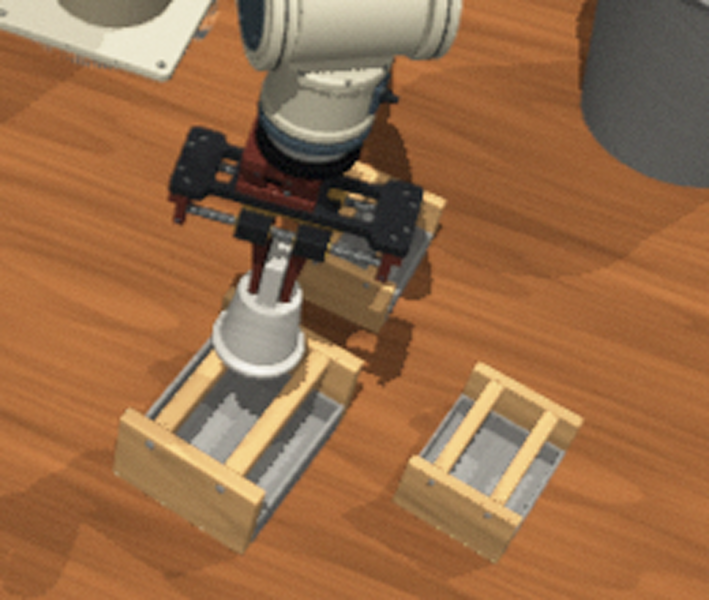

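View pics/rap1.png

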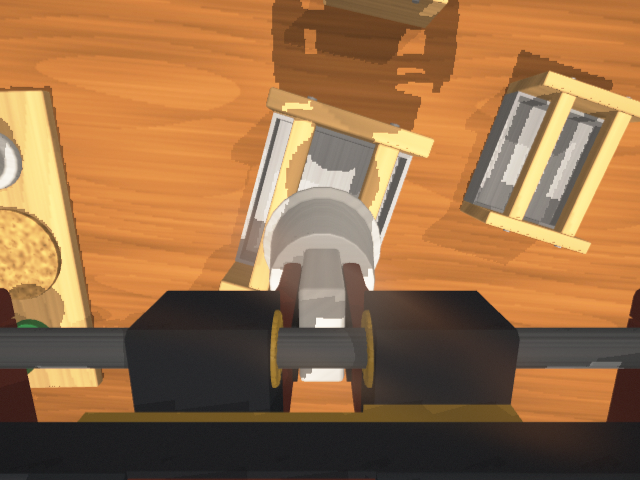

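```bash
cat >> rap.py <<'E'
def regrip(z=.176):
    r=movel(S+[.150],v=.04,until_force=3); zc=get_tcp_pos()[2]
    print("touch",r,zc,get_ft_force(),get_time())
    command_gripper(.32); movel(S+[z],v=.1); command_gripper(0.0)
    print("regripped",get_time(),get_tcp_pos(),get_ft_force(),get_grip_width()*88)
E
python3 - <<'E'
from rap import *
movel(S+[.185],v=.15)
regrip()
movel(S+[.238],v=.15); wait(.2); print(get_ft_force())
rap(.2,.238,.150)
im=read_camera("wrist");cv2.imwrite("pics/rap2.png",im[:,:,::-1])
E
```

```text
touch True 0.16271384053770238 [0.3475 1.2012 3.2262] 15.7667
regripped 16.8417 [0.5167 0.3272 0.1756] [-1.084   0.0005 -0.6107] 15.887977837436294
[ 0.0541 -0.5733 -7.4489]
rap True dt 0.38340000000000174 z 0.16886373548484263 f [-1.123  -0.8573 -4.1409] after 18.8417 [-0.0812 -1.0677 -4.6168] 15.81976872225461
```

View pics/rap2.png

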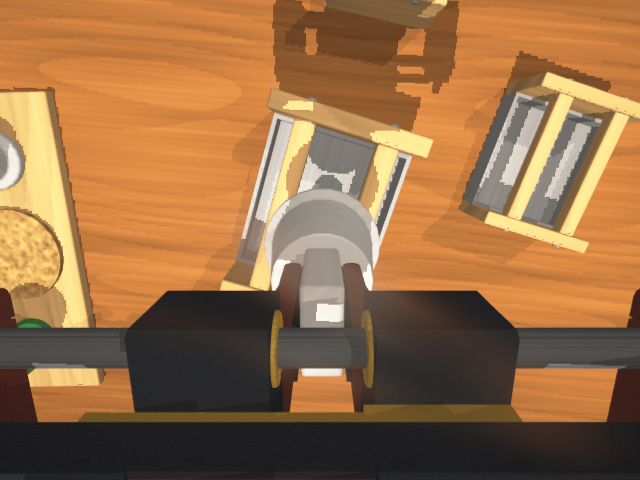

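Run:
```python
from rap import *
movel(S+[.29],v=.2)
q=downq(np.pi/2+.0816)
move_pose([.595,.003,.26],q); wait(.2)
print(get_time(),get_tcp_pos(),get_ft_force(),get_grip_width()*88)
for n in ["scene","top","wrist"]: cv2.imwrite(f"pics/{n}_c.png",read_camera(n)[:,:,::-1])
t=cv2.imread("pics/top_c.png")[180:290,160:370]; s=cv2.imread("pics/scene_c.png")[130:350,230:490]
cv2.imwrite("pics/zt.png",cv2.resize(t,(798,418),interpolation=cv2.INTER_CUBIC));cv2.imwrite("pics/zs2.png",cv2.resize(s,(709,600),interpolation=cv2.INTER_CUBIC))
```

```text
20.7667 [0.5951 0.0042 0.2601] [ 0.794   0.2146 -3.071 ] 15.394932198657951
```

View pics/zt.png

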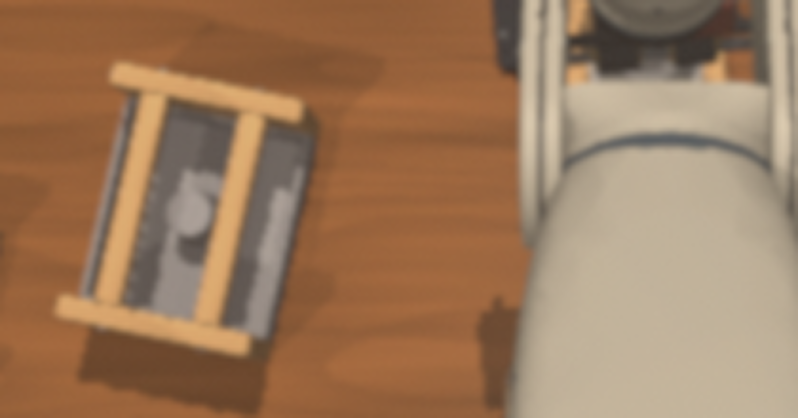

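View pics/zs2.png

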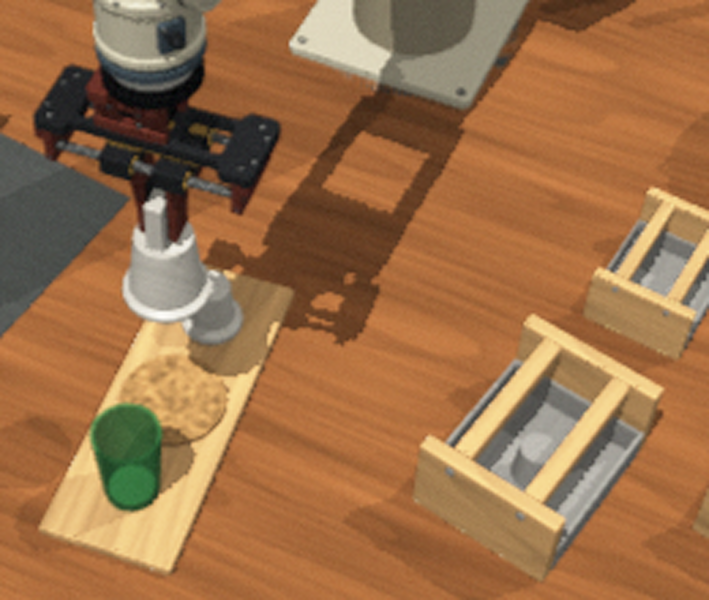

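View pics/wrist_c.png

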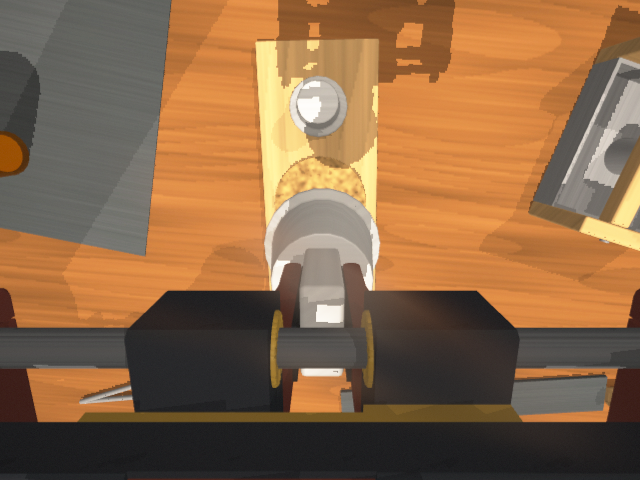

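The core stands in the stand's tray, at about (195,215) in the top-view zoom. The cup hangs upright over the cork, with its rim centred within about 1 mm of the tool axis. I'll set it down now.

Run:
```python
from h import *
P=[.5948,.0033]
movel(P+[.12],v=.12); wait(.1)
r=movel(P+[.088],v=.03,until_force=3); print(r,get_time(),get_tcp_pos(),get_ft_force())
wait(.2)
command_gripper(.45); wait(.2); print(get_time(),get_grip_width(),get_ft_force())
movel(P+[.24],v=.12)
q=downq(np.pi/2)
move_pose([.60+.062,.003,.30],q); wait(.15)
K,T=cam("wrist"); im=read_camera("wrist"); cv2.imwrite("pics/fin_w.png",im[:,:,::-1])
np.savez("fin.npz",K=K,T=T); cv2.imwrite("pics/fin_s.png",read_camera("scene")[:,:,::-1])
print(get_time(),get_tcp_pos())
a=cv2.imread("pics/fin_w.png")[85:205,255:385]; cv2.imwrite("pics/zf.png",cv2.resize(a,(650,600),interpolation=cv2.INTER_CUBIC))
```

```text
True 23.1083 [0.5946 0.0033 0.0956] [-0.0036  0.6951  3.7379]
24.0833 0.44631446355042287 [-0.8153  0.3758  1.0602]
26.1417 [0.6607 0.003  0.2987]
```

View pics/zf.png

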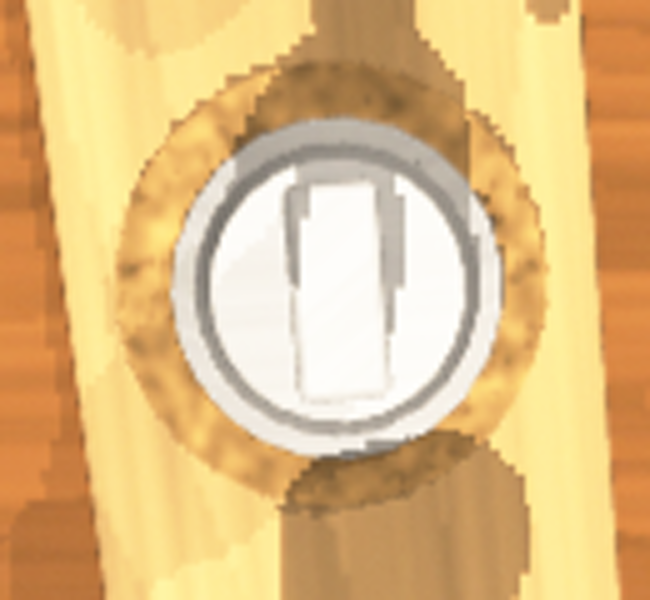

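View pics/fin_s.png

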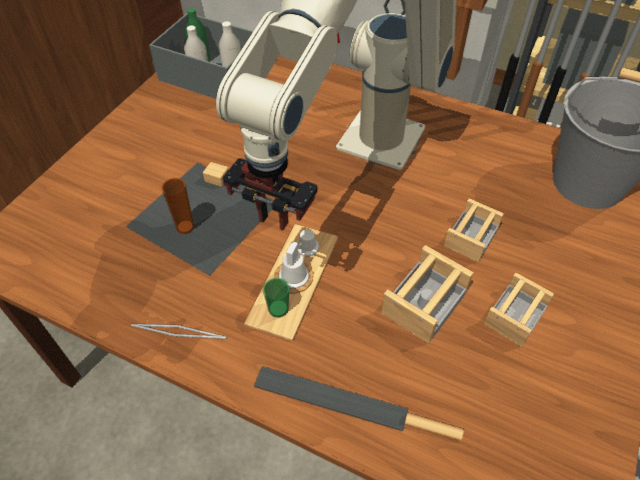

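The final views show the cup standing on the cork: the flange centre at zoom (337,288) sits against the cork centre at about (332,287), roughly 1 mm off. The core is in the tray at (428,294), and the bystanders look undisturbed. Handing in.

Run:
```python
from h import *
print(get_ft_force(),get_time()); print(job_done())
```

```text
[ 0.3356 -0.2194  0.6969] 26.1417
the job is handed in; nothing more can be done
None
```

The job is handed in after about 26 s of the 54 s allowed, and my last checks showed every condition met; the system gave no verdict. I gripped the cup by its tang and rapped it on the large stand's rails; the second rap freed the core.

- **Raps:** I used a 0.2 m/s mean speed for both. I didn't measure the speed at impact; I estimate about 0.3 m/s from the timing. After the first rap the tang had slipped about 8 mm up between the fingers. I rested the cup on the rails, gripped the tang higher, and rapped again.
- **Core:** the load on the wrist fell by about 3 N after the second rap, which matches the core's weight. The top and scene views show the core standing in the tray.
- **Cup:** I set it on the cork and let go. The last wrist view shows it upright, about 1 mm from the pad's centre with cork visible all round the rim. The gripper was clear of it, about 0.3 m up.
- **Bystanders:** by eye, the vase, block, tumbler and plug are where they were. I did not measure their positions again.

No check failed. The top and wrist cameras disagreed by up to about 3 mm on where things were, and I used the closer wrist values.

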